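# Pin the clevis joint with the red-knobbed pin

### The job

The rod end is already between the two prongs of the blue clevis bracket. Take the red-knobbed pin from its grey rest and lower it down through the brass funnel on top, through the hidden hole of the rod end, until its flange sits flat on the funnel's rim; then let go. Leave the green-knobbed pin where it hangs in the rest.

Things in the scene. Friction and masses are not known exactly. Their poses are not given: they have to be found in the camera images.
- red_pin_knob (a point): Centre of the red knob (30 mm across, 36 mm high) of the pin to use. Round, loose, upright, about 0.12 kg. Below the knob: steel flange 52 mm across, 4 mm thick (18 to 22 mm below this point), then a 14 mm shank with tapered tip, 6 mm at the end, 80 mm below this point. At the start it hangs by the flange in a bore of the grey rest; lift it over 60 mm straight up to clear.
- green_pin_knob (a point): Centre of the green knob of a second pin of the same size and shape, which hangs in the other bore of the rest, 80 mm from the red one (50 mm free between the knobs). Not to be used.
- clevis_mouth (a point): Centre of the brass funnel's mouth, level with its rim, 72 mm above the worktop on the fixed blue clevis. Funnel: 44 mm wide inside at the rim (51 outside), 20 mm at its foot, 16 mm high. Straight below, hidden, 22 mm holes in line through prong, rod end and prong, to 62 mm below the rim. Pin home: its knob centre is 22 mm above this point. x: away from the rod, z up.
- pin_rest: Fixed grey rest block, 60 mm (x) by 140 mm (y), 62 mm high, origin at the centre of its underside. Two 24 mm bores, 40 mm to either side of the centre along its y; either pin may hang in either bore.
Not all that is in view belongs to the job. Leave any purple look-alike of the part that bears red_pin_knob alone.

How it is judged:
By the outcome, as a careful person would: the job done as asked, in the order asked, and still so for the second after the job is handed in, with the robot touching nothing.
It also fails if it takes over 35 s, if anything falls off the work surface, if the arm or the gripper's body presses on something with over 40 N, if the wrist force passes 120 N, or if a joint passes its speed limit or range.

### The arm

A 6-joint arm with a two-finger parallel gripper is mounted at the origin on a cart in front of the work surface, level with it; the furniture and walls round the work are solid. World frame = base frame: x ahead of the robot, y to its left, z up, the work surface at z = 0. Lengths are in m, angles in rad, forces in N, time in s.
With the tool pointing down it reaches from about 0.375 to 0.925 m from the base axis. Payload 5.7 kg.
Tool frame: the origin (TCP) lies at the very end of the fingers, on their centre line; the grasp point (between the pads) lies 19 mm behind it; y points along the fingers, x is the direction in which the jaws open and shut, and the axes are right-handed (so a half turn about y gives the same grasp; the last joint's range is limited). The gripper opens to 88 mm and grips with 3 to 60 N. Pads are 20 mm wide; open, the fingers measure 115 mm over their backs; the gripper's body (75 mm by 178 mm) begins 61 mm behind the grasp point.
Start: joints at [1.133, 0.359, 1.51, -0, 1.272, -0.115], TCP at [0.19, 0.569, 0.195] pointing down, gripper open.
Joint ranges: [-2.97, 2.97], [-1.01, 2.36], [0.21, 2.38], [-0.96, 4.11], [0.2, 2.71], [-2.98, 2.98]. Speed limits (rad/s): [2.39, 2.39, 3.14, 3.14, 3.14, 3.14].

### API

Orientations are given as a unit quaternion [x, y, z, w].
In Python, from cell import robot, vision, order gives the robot as it stands.
- The arm moves only by the tool step_arm, never from a script. Its argument "commands" is a list of rows, each a list of 5 numbers: the opening in per cent of the stroke, from 0 (shut) to 100 (fully open), then the shift along the tool's x, y, z in mm, then the turn about the tool's y in degrees. A call has 1 to 10 rows; each row shifts and turns the commanded pose from where the row before left it, along the tool's axes as they then stand; what a row does not reach is not made up. A row lasts 1/12 s, in which the tool goes at most 41.7 mm and 7.16 degrees, less where a joint would pass 70% of its speed; a pose out of reach is approached as far as the arm can. A call with a gripper value outside its range is refused whole. The fingers move at their own pace and stop on an object; the grip force is fixed at half the most. Time passes only in rows, so rows that do not move let the fingers close. It gives the time, the measured TCP pose, the force and the opening at its end, in the units of the state.
- robot.get_state(): the state, without advancing time (a new reading comes with each control period).
- vision.read_camera(name): name is "side" or "top"; returns the picture (400x640x3 uint8, red, green, blue); there is no depth.
- vision.calibration(name): a dict with "vertical_fov" (degrees; the focal length in pixels is half the picture's height over the tangent of half this angle, whatever the lens; pixels are square), "cx", "cy" (the principal point, pixels), "cam_to_world" (4x4, takes a point from camera to world coordinates). Camera axes: x right, y up, looking along -z (the intrinsics and any distortion apply to the point x, -y, -z); pixel columns grow to the right and rows downward; lengths in m; the calibration is good to about 2 mm. A picture is of the moment at which its call begins. calibration takes no time and is no camera call.
- order.job_done(): hands the job in, once; it reports no verdict.
Trained networks look in the newest picture that a camera, given by its name, has taken for a name from the list of things; names that differ only in an ending like _2 or _b are one class to them, and where a whole thing is asked for, a point or a joint stands for the part that bears it (a point fixed in the world has none). Each returns a list of dicts, best first, with "conf" (0 to 1); they miss things now and then, are a little off and sometimes report something else, mostly with a low value. They report only what shows in the picture. A call takes as long as a camera call. They do not tell look-alikes from the thing itself.
- vision.look_for(query, camera): "location" ([x, y, z] in m, in the coordinates of the camera as it stood for that picture, good to about 4 mm: the middle of the surface that is visible of it).
- vision.cut_out(query, camera): "region" (400x640 bool, what is visible of it).
The state is a dict: "time": time; "q": joint angles; "qd": joint speeds; "effort": joint torques, N m; "position": TCP position; "orientation": TCP orientation; "contact_force": force on the tool from outside, world axes, zero at the start; "moment": the same for the moment, N m; "gripper_width": finger opening in m.
Only numpy, scipy, OpenCV 4.12 (cv2) and the standard library are available. Lean on these libraries where they do the work, as an engineer would, in place of code of your own. Each camera call takes 0.05 s, during which the arm holds its last target. There are 200 camera calls.

## Working session

There is one attempt and no reset: what is moved stays moved. The work goes in short steps, Python scripts to look and compute and a tool call to move; the robot and the scene stay as the last step left them, time stands still between calls to the robot, and variables do not carry over. Pictures are saved under pics/ and viewed, about 8 in all and at most 12, crops included, and the job is handed in when it is done.

Besides the shell and the picture viewer there is one more tool, called after ">>>" by a JSON object that holds its "name" and its "arguments". step_arm: Moves the arm, as the interface text tells. Its arguments: {"type":"object","properties":{"commands":{"type":"array"}},"required":["commands"]}

```bash
mkdir -p pics; cat > h.py <<'E'
import numpy as np, cv2
from cell import robot, vision, order
def cal(n):
    c=vision.calibration(n); f=200/np.tan(np.radians(c["vertical_fov"])/2); return c,f,np.array(c["cam_to_world"])
def w(n,p): return (cal(n)[2]@np.r_[p,1])[:3]
def ray(n,u,v):
    c,f,T=cal(n); d=T[:3,:3]@np.array([(u-c["cx"])/f,-(v-c["cy"])/f,-1]); return T[:3,3],d
def atz(n,u,v,z):
    o,d=ray(n,u,v); return o+d*(z-o[2])/d[2]
def proj(n,P):
    c,f,T=cal(n); p=np.linalg.inv(T)@np.r_[P,1]; return np.array([c["cx"]+f*p[0]/-p[2], c["cy"]-f*p[1]/-p[2]])
def save(n,name,img=None):
    i=vision.read_camera(n) if img is None else img; cv2.imwrite(f"pics/{name}.png",i[:,:,::-1]); return i
E
python3 - <<'E'
from h import *
np.set_printoptions(precision=4,suppress=True)
a=save("side","s0");b=save("top","t0")
cv2.imwrite("pics/both.png",cv2.resize(np.vstack([a,b])[:,:,::-1],None,fx=.75,fy=.75,interpolation=cv2.INTER_AREA))
for n in("side","top"):
    print(n,{k:v for k,v in vision.calibration(n).items()})
    for q in("red_pin_knob","green_pin_knob","clevis_mouth","pin_rest"):
        for r in vision.look_for(q,n): print(q,round(r["conf"],2),w(n,r["location"]),proj(n,w(n,r["location"])))
s=robot.get_state();print(s)
E
```

```text
side {'vertical_fov': 45.72843444655112, 'cx': 318.41609531987876, 'cy': 200.19771249924057, 'cam_to_world': array([[-0.2954, -0.691 ,  0.6597,  1.0965],
       [ 0.9553, -0.2039,  0.2142,  0.4054],
       [-0.0135,  0.6935,  0.7203,  0.6973],
       [ 0.    ,  0.    ,  0.    ,  1.    ]])}
red_pin_knob 0.91 [0.5815 0.2532 0.0705] [327.1662 227.6571]
red_pin_knob 0.73 [0.472  0.3494 0.0616] [393.494  199.0145]
green_pin_knob 0.72 [0.5715 0.3285 0.0751] [371.1088 231.1934]
clevis_mouth 0.79 [0.5765 0.1339 0.0528] [265.2603 217.8433]
pin_rest 0.91 [0.5949 0.2928 0.0456] [346.8334 247.5407]
top {'vertical_fov': 47.31187624830861, 'cx': 318.4681199505851, 'cy': 195.018894787993, 'cam_to_world': array([[-0.0003,  0.9955, -0.0946,  0.4387],
       [-0.9997,  0.002 ,  0.0237,  0.2328],
       [ 0.0238,  0.0946,  0.9952,  0.9304],
       [ 0.    ,  0.    ,  0.    ,  1.    ]])}
red_pin_knob 0.82 [0.4578 0.3417 0.0588] [250.1965 228.3118]
red_pin_knob 0.6 [0.5683 0.255  0.0683] [295.9994 170.0828]
green_pin_knob 0.77 [0.5566 0.3276 0.0652] [257.9075 176.2839]
clevis_mouth 0.59 [0.5446 0.1247 0.0576] [363.6999 183.3094]
pin_rest 0.7 [0.5517 0.2879 0.0637] [278.7804 178.9972]
pin_rest 0.49 [0.5698 0.2506 0.0678] [298.3278 169.3715]
{'time': 0.5, 'q': array([ 1.1329,  0.3588,  1.5104,  0.    ,  1.2725, -0.1151]), 'qd': array([ 0.0007, -0.0016, -0.0002,  0.0015, -0.0014, -0.0011]), 'effort': array([  0.0003, -51.4898, -27.0883,   0.0678,   0.0263,  -0.    ]), 'position': array([0.1903, 0.569 , 0.1951]), 'orientation': array([ 0.5739,  0.4131, -0.4132, -0.5738]), 'contact_force': array([ 0.3411,  0.1639, -0.3144]), 'moment': array([0.0223, 0.0161, 0.054 ]), 'gripper_width': 0.08784232806079136}
```

View pics/both.png

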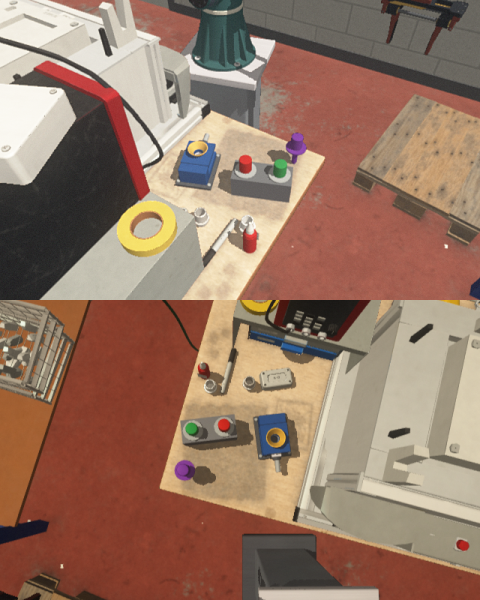

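The side view shows the red knob at about (327,216), the green one at (373,224) and the funnel at (263,200). In the top view they are at (298,167), (254,171) and (367,182). There are two red-pin candidates: the red knob in the rest at top (298,167), and a free-standing purple one at top (246,226) / side (395,190). The purple one is the decoy. I'll confirm in a crop and measure.

```bash
python3 - <<'E'
from h import *
from scipy.optimize import least_squares
from scipy.spatial.transform import Rotation as R
np.set_printoptions(precision=4,suppress=True)
ims={n:vision.read_camera(n) for n in("side","top")}
def blob(n,sel,uv,r=22):
    h=cv2.cvtColor(ims[n],cv2.COLOR_RGB2HSV).astype(int); m=sel(h[...,0],h[...,1],h[...,2])
    yy,xx=np.mgrid[:400,:640]; m&=(abs(xx-uv[0])<r)&(abs(yy-uv[1])<r)
    k,l,st,ce=cv2.connectedComponentsWithStats(m.astype(np.uint8)); i=1+np.argmax(st[1:,4]); return ce[i],st[i],(l==i)
def tri(a,b):
    f=lambda P:np.r_[proj("side",P)-a,proj("top",P)-b]
    s=least_squares(f,[.55,.25,.08]);return s.x,s.fun
red=lambda h,s,v:((h<8)|(h>172))&(s>170)&(v>70)
gre=lambda h,s,v:(h>45)&(h<85)&(s>110)&(v>40)
yel=lambda h,s,v:(h>14)&(h<32)&(s>110)&(v>60)
for nm,sel,a,b,z in(("red",red,(327,218),(298,167),.088),("green",gre,(373,224),(255,171),.088),("funnel",yel,(263,200),(367,182),.072)):
    A=blob("side",sel,a);B=blob("top",sel,b)
    print(nm,A[0],A[1],B[0],B[1],"tri",*tri(A[0],B[0]),"top@z",atz("top",*B[0],z),"side@z",atz("side",*A[0],z))
    if nm=="funnel":
        for n,M in(("side",A[2]),("top",B[2])):
            c=max(cv2.findContours(M.astype(np.uint8),0,2)[0],key=len); e=cv2.fitEllipse(cv2.convexHull(c)); print(n,e,atz(n,*e[0],.072))
q=robot.get_state()["orientation"];print(R.from_quat(q).as_matrix())
C=[cv2.resize(ims["side"][150:270,210:430],(770,300) if 0 else (550,300)),cv2.resize(ims["top"][120:240,220:440],(550,300))]
save(0,"crop",np.vstack(C))
E
```

```text
red [327.4807 217.6947] [319 207  16  24 285] [298.1587 166.6923] [291 159  16  17 208] tri [0.5721 0.2508 0.0856] [-0.095  -0.003  -0.0992  0.0267] top@z [0.5717 0.2505 0.088 ] side@z [0.5741 0.2515 0.088 ]
green [374.2883 223.1566] [366 212  16  25 281] [255.3486 171.7706] [247 164  17  17 218] tri [0.562  0.3307 0.0862] [-0.2833  0.0039 -0.3014  0.0672] top@z [0.5619 0.3299 0.088 ] side@z [0.5634 0.3314 0.088 ]
funnel [262.979  196.3563] [250 188  27  21 334] [367.8952 183.0595] [355 171  26  26 420] tri [0.5434 0.1183 0.0719] [ 0.0627  0.006   0.0614 -0.0206] top@z [0.5433 0.1184 0.072 ] side@z [0.5435 0.1182 0.072 ]
side ((263.1325378417969, 197.66700744628906), (19.972352981567383, 26.080947875976562), 81.94503021240234) [0.5466 0.1198 0.072 ]
top ((367.5650329589844, 183.21835327148438), (25.437986373901367, 26.10149574279785), 133.8897705078125) [0.543  0.1191 0.072 ]
[[ 0.3172 -0.     -0.9483]
 [ 0.9483 -0.0001  0.3172]
 [-0.0001 -1.     -0.    ]]
```

View pics/crop.png

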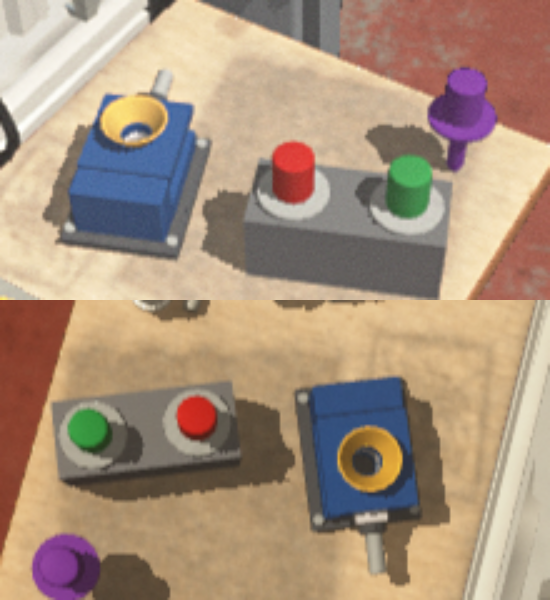

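The red-knobbed pin in the rest is the right one; the purple pin stands free. Two-camera estimates agree within a few mm: red at (0.572, 0.251), funnel at (0.544, 0.119). I'll set the jaws across the rest (yaw about 7°) and travel above the red knob.

>>> {"name": "step_arm", "arguments": {"commands": [[80,0,0,0,7.1],[80,0,0,0,7.1],[80,0,0,0,7.1],[80,0,0,0,7.1],[80,0,0,0,7.1],[80,0,0,0,7.1],[80,0,0,0,7.1],[80,0,0,0,7.1],[80,0,0,0,7.1]]}}

```text
time: 1.35
position: [0.1903, 0.569, 0.1951]
orientation: [0.706, 0.045, -0.045, -0.706]
contact_force: [0.2, 0.1, -0.7]
gripper_width: 0.0703
```

>>> {"name": "step_arm", "arguments": {"commands": [[80,26,0,-28,0],[80,26,0,-28,0],[80,26,0,-28,0],[80,26,0,-28,0],[80,26,0,-28,0],[80,26,0,-28,0],[80,26,0,-28,0],[80,26,0,-28,0],[80,26,0,-28,0],[80,26,0,-28,0]]}}

```text
time: 2.18
position: [0.4864, 0.3245, 0.1954]
orientation: [-0.705, -0.047, 0.047, 0.706]
contact_force: [-0.2, 0.2, 0.3]
gripper_width: 0.0704
```

>>> {"name": "step_arm", "arguments": {"commands": [[80,26,0,-28,0],[80,26,0,-28,0],[80,26,0,-28,0],[80,0,0,0,0],[80,0,0,0,0]]}}

```text
time: 2.6
position: [0.575, 0.2514, 0.1949]
orientation: [0.706, 0.046, -0.046, -0.706]
contact_force: [0.4, 0.4, -0.2]
gripper_width: 0.0704
```

>>> {"name": "step_arm", "arguments": {"commands": [[80,-3,25,-0.5,0],[80,0,25,0,0],[80,0,25,0,0],[80,0,20,0,0],[80,0,15,0,0],[80,0,9,0,0],[80,0,4.5,0,0],[80,0,0,0,0]]}}

```text
time: 3.27
position: [0.5694, 0.2526, 0.071]
orientation: [0.706, 0.047, -0.048, -0.705]
contact_force: [1.0, -0.3, -0.6]
gripper_width: 0.0703
```

```bash
python3 - <<'E'
from h import *
a=vision.read_camera("side");b=vision.read_camera("top")
save(0,"grasp",np.vstack([cv2.resize(a[130:270,210:430],(471,300)),cv2.resize(b[100:240,200:420],(471,300))]))
E
```

```text
(no output)
```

View pics/grasp.png

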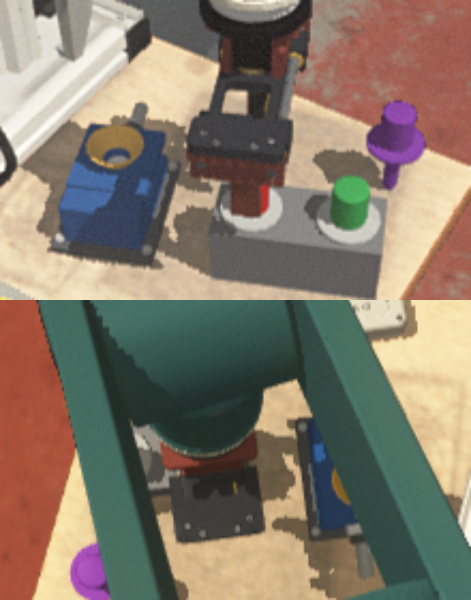

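The fingers straddle the red knob in the side view (finger at about (326,217)), clear of the green pin and the flange. Closing.

>>> {"name": "step_arm", "arguments": {"commands": [[0,0,0,0,0],[0,0,0,0,0],[0,0,0,0,0],[0,0,0,0,0],[0,0,0,0,0],[0,0,0,0,0]]}}

```text
time: 3.87
position: [0.5707, 0.252, 0.0718]
orientation: [0.706, 0.047, -0.047, -0.706]
contact_force: [0.4, 0.2, 0.5]
gripper_width: 0.0337
```

>>> {"name": "step_arm", "arguments": {"commands": [[0,0,-10,0,0],[0,0,-15,0,0],[0,0,-20,0,0],[0,0,-20,0,0],[0,0,-20,0,0],[0,0,-10,0,0],[0,0,0,0,0]]}}

```text
time: 4.45
position: [0.5726, 0.2527, 0.1698]
orientation: [-0.705, -0.049, 0.045, 0.706]
contact_force: [0.2, -0.6, 0.1]
gripper_width: 0.0004
```

```bash
python3 - <<'E'
from h import *
a=vision.read_camera("side")
s=robot.get_state();print(s["position"],s["orientation"],s["contact_force"],s["gripper_width"])
p=s["position"]
for d in(0,-.0,):print("expect tcp, tip px",proj("side",p),proj("side",p-[0,0,.066]))
save(0,"lift",cv2.resize(a[110:270,210:430],(770,560)))
E
```

```text
[0.57149842 0.25227321 0.16799403] [-0.70535618 -0.04779484  0.04593279  0.70574676] [-0.08757412 -0.91333353 -0.79649903] 0.00045391276189838114
expect tcp, tip px [328.38647965 183.36521769] [328.3227512  211.22349411]
expect tcp, tip px [328.38647965 183.36521769] [328.3227512  211.22349411]
```

View pics/lift.png

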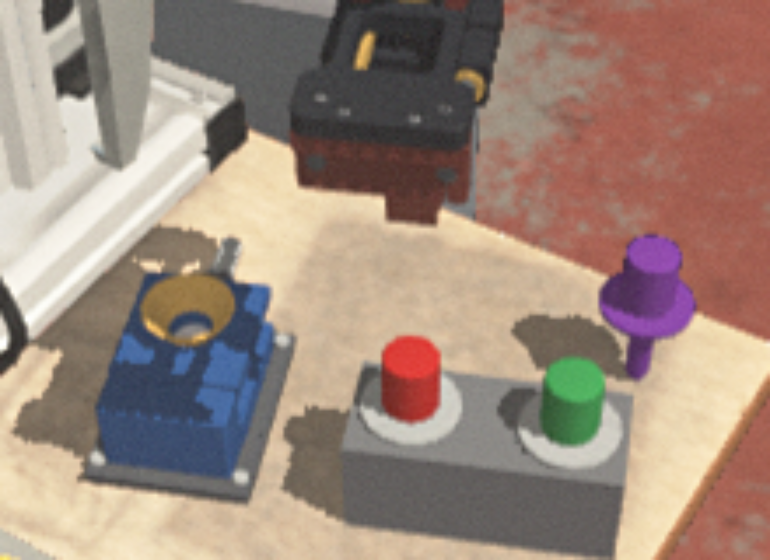

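I lifted too early. At 33.7 mm the fingers were still closing on the 30 mm knob, so the pin stayed in the rest. The side crop shows red still seated at about (327,218). I'll re-measure it, then retry and wait for the fingers to stall.

```bash
python3 - <<'E'
from h import *
a=vision.read_camera("side");h=cv2.cvtColor(a,cv2.COLOR_RGB2HSV).astype(int)
m=((h[...,0]<8)|(h[...,0]>172))&(h[...,1]>170)&(h[...,2]>70); m[:195]=0;m[240:]=0;m[:,:305]=0;m[:,350:]=0
k,l,st,ce=cv2.connectedComponentsWithStats(m.astype(np.uint8));i=1+np.argmax(st[1:,4]);print(ce[i],st[i],atz("side",*ce[i],.086))
print(proj("side",[.572,.2507,.084]),robot.get_state()["position"])
E
```

```text
[327.57597173 217.14487633] [319 206  16  24 283] [0.57109466 0.25083519 0.086     ]
[327.35271207 218.27370162] [0.57054657 0.25199391 0.1666708 ]
```

>>> {"name": "step_arm", "arguments": {"commands": [[60,0,0,0,0],[60,0,0,0,0],[60,0,0,0,0],[60,0,0,0,0],[60,0,0,0,0],[60,0,0,0,0],[60,0,0,0,0],[60,0,0,0,0],[60,0,0,0,0]]}}

```text
time: 5.3
position: [0.5706, 0.252, 0.1666]
orientation: [0.706, 0.047, -0.047, -0.706]
contact_force: [-0.2, -0.5, 0.1]
gripper_width: 0.052
```

>>> {"name": "step_arm", "arguments": {"commands": [[60,0.5,20,-1,0],[60,0,25,0,0],[60,0,20,0,0],[60,0,15,0,0],[60,0,10,0,0],[60,0,5.5,0,0],[60,0,0,0,0],[60,0,0,0,0]]}}

```text
time: 5.97
position: [0.5717, 0.2513, 0.0716]
orientation: [-0.706, -0.047, 0.047, 0.706]
contact_force: [0.3, -0.1, 0.6]
gripper_width: 0.0526
```

>>> {"name": "step_arm", "arguments": {"commands": [[0,0,0,0,0],[0,0,0,0,0],[0,0,0,0,0],[0,0,0,0,0],[0,0,0,0,0],[0,0,0,0,0],[0,0,0,0,0],[0,0,0,0,0]]}}

```text
time: 6.63
position: [0.5716, 0.2512, 0.0718]
orientation: [-0.706, -0.047, 0.047, 0.706]
contact_force: [-1.6, -0.1, 5.6]
gripper_width: 0.0279
```

>>> {"name": "step_arm", "arguments": {"commands": [[0,0,0,0,0],[0,0,0,0,0]]}}

```text
time: 6.8
position: [0.5716, 0.2512, 0.0718]
orientation: [-0.705, -0.047, 0.047, 0.706]
contact_force: [-2.1, -0.1, 5.7]
gripper_width: 0.0282
```

>>> {"name": "step_arm", "arguments": {"commands": [[0,0,-2,0,0],[0,0,-3,0,0],[0,0,-5,0,0],[0,0,-5,0,0],[0,0,-5,0,0],[0,0,0,0,0]]}}

```text
time: 7.3
position: [0.5721, 0.2514, 0.0925]
orientation: [-0.705, -0.048, 0.046, 0.706]
contact_force: [-0.2, 0.8, -1.9]
gripper_width: 0.028
```

```bash
python3 - <<'E'
from h import *
a=vision.read_camera("side")
save(0,"lift2",cv2.resize(a[150:260,270:400],(650,550)))
E
```

```text
(no output)
```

View pics/lift2.png

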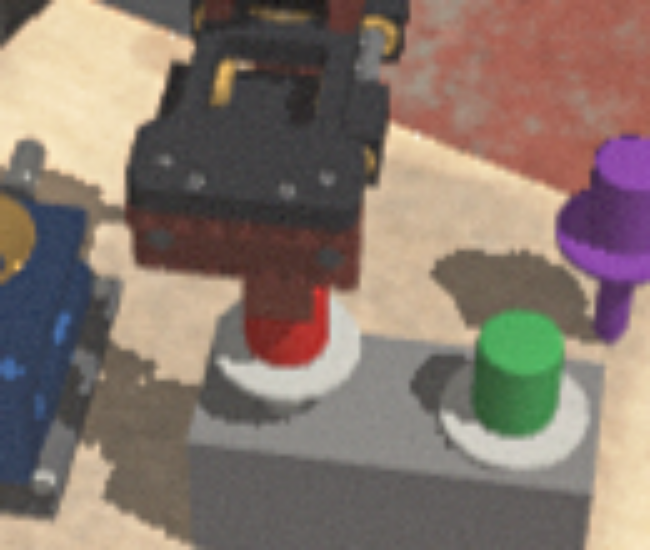

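The pin is lifting: its flange is off the rest, at about (327,219) with a shadow beneath. It may have slipped a little in the grip. I'll lift further and measure the grip offset.

>>> {"name": "step_arm", "arguments": {"commands": [[0,0,-5,0,0],[0,0,-8,0,0],[0,0,-10,0,0],[0,0,-10,0,0],[0,0,-10,0,0],[0,0,-8,0,0],[0,0,-5,0,0],[0,0,0,0,0]]}}

```text
time: 8.02
position: [0.5723, 0.2514, 0.149]
orientation: [-0.705, -0.048, 0.046, 0.706]
contact_force: [0.5, -0.2, -1.1]
gripper_width: 0.0281
```

```bash
python3 - <<'E'
from h import *
a=vision.read_camera("side")
p=robot.get_state()["position"]
print(p,"tip expected if no slip",proj("side",p-[0,0,.0665]),"flange bottom c",proj("side",p-[0,0,.0085]))
save(0,"lift3",cv2.resize(a[140:250,270:400],(650,550)))
E
```

```text
[0.571765   0.25124947 0.14800683] tip expected if no slip [327.69479762 219.20107336] flange bottom c [327.71573344 195.79094995]
```

View pics/lift3.png

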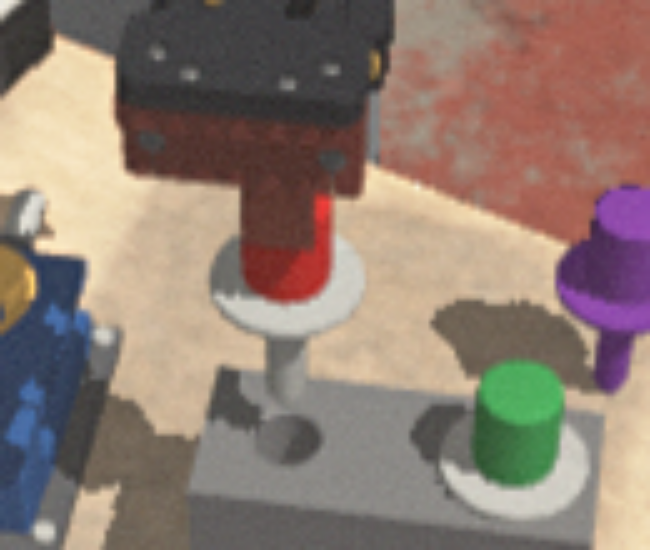

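The grip is steady. The pin hangs vertical, with its tip at (327.6,220.6), about 3 mm lower than expected. I'll raise it and carry it to above the funnel.

>>> {"name": "step_arm", "arguments": {"commands": [[0,0,-8,0,0],[0,0,-10,0,0],[0,0,-7,0,0],[0,-2,0,-5,0],[0,-4,0,-11,0],[0,-6,0,-16,0],[0,-6,0,-18,0],[0,-6,0,-18,0],[0,-6,0,-18,0],[0,-6,0,-18,0]]}}

```text
time: 8.9
position: [0.5478, 0.1408, 0.1716]
orientation: [0.706, 0.046, -0.047, -0.705]
contact_force: [0.5, -0.3, -1.5]
gripper_width: 0.0281
```

>>> {"name": "step_arm", "arguments": {"commands": [[0,-5,0,-13,0],[0,-3,0,-8,0],[0,-1,0,-2.3,0],[0,0,0,0,0],[0,0,0,0,0],[0,0,0,0,0]]}}

```text
time: 9.4
position: [0.5437, 0.1196, 0.1722]
orientation: [-0.705, -0.047, 0.047, 0.706]
contact_force: [0.4, -0.2, -0.6]
gripper_width: 0.028
```

```bash
python3 - <<'E'
from h import *
a=vision.read_camera("side");b=vision.read_camera("top")
p=robot.get_state()["position"]
print(p,"tip",proj("side",p-[0,0,.0695]),"funnel",proj("side",[.5435,.119,.072]),"top: tip",proj("top",p-[0,0,.0695]))
save(0,"over",np.hstack([cv2.resize(a[90:230,210:330],(480,560)),cv2.resize(b[140:230,340:390],(311,560))]))
E
```

```text
[0.54366831 0.11968298 0.17213438] tip [262.02262531 184.69312388] funnel [263.3564577  196.44435096] top: tip [369.4164864  180.84442994]
```

View pics/over.png

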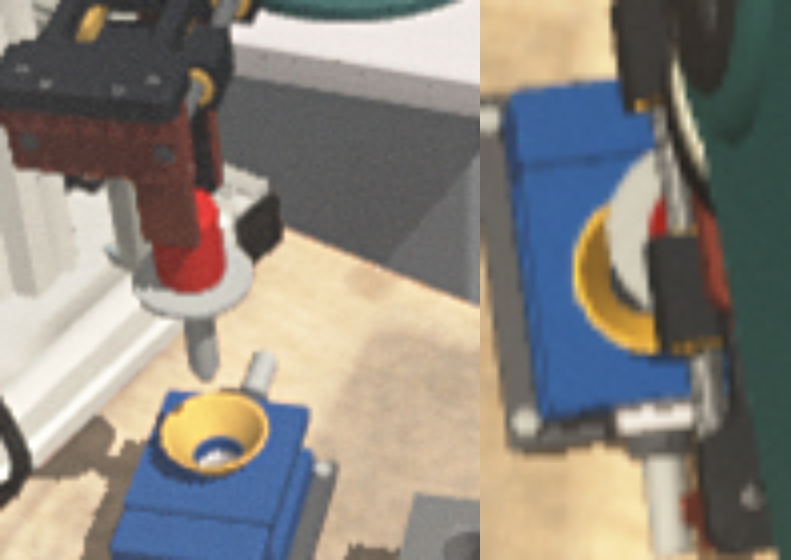

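The tip at (261.5,185) matches the predicted (262,184.7). The rim centre is at about (263.7,198) in side and (367.6,183) in top, so the alignment is within about 2 mm. Lowering in stages while watching the force.

>>> {"name": "step_arm", "arguments": {"commands": [[0,1,5,0,0],[0,0,8,0,0],[0,0,8,0,0],[0,0,8,0,0],[0,0,6,0,0],[0,0,5,0,0],[0,0,4,0,0],[0,0,3,0,0],[0,0,3,0,0]]}}

```text
time: 10.25
position: [0.5446, 0.119, 0.1219]
orientation: [0.706, 0.047, -0.047, -0.706]
contact_force: [0.5, 0.3, -0.9]
gripper_width: 0.0282
```

>>> {"name": "step_arm", "arguments": {"commands": [[0,0,3,0,0],[0,0,3,0,0],[0,0,3,0,0],[0,0,3,0,0],[0,0,0,0,0]]}}

```text
time: 10.67
position: [0.5441, 0.119, 0.1096]
orientation: [0.706, 0.047, -0.047, -0.706]
contact_force: [-0.3, -0.1, -1.7]
gripper_width: 0.0282
```

>>> {"name": "step_arm", "arguments": {"commands": [[0,0,3,0,0],[0,0,3,0,0],[0,0,3,0,0],[0,0,3,0,0],[0,0,3,0,0],[0,0,0,0,0]]}}

```text
time: 11.17
position: [0.544, 0.119, 0.0944]
orientation: [0.706, 0.046, -0.047, -0.706]
contact_force: [0.1, 0.9, -1.5]
gripper_width: 0.028
```

>>> {"name": "step_arm", "arguments": {"commands": [[0,0,2,0,0],[0,0,2,0,0],[0,0,2,0,0],[0,0,2,0,0],[0,0,0,0,0]]}}

```text
time: 11.58
position: [0.5442, 0.1191, 0.0868]
orientation: [0.706, 0.047, -0.047, -0.706]
contact_force: [-0.2, 0.3, -2.1]
gripper_width: 0.0281
```

>>> {"name": "step_arm", "arguments": {"commands": [[0,0,1,0,0],[0,0,1,0,0],[0,0,1,0,0],[0,0,0,0,0]]}}

```text
time: 11.92
position: [0.5444, 0.1191, 0.084]
orientation: [0.706, 0.047, -0.047, -0.706]
contact_force: [0.3, 0.3, -1.2]
gripper_width: 0.0277
```

```bash
python3 - <<'E'
from h import *
a=vision.read_camera("side")
s=robot.get_state();p=s["position"];print(p,s["contact_force"],s["gripper_width"],proj("side",[.544,.119,.072]))
save(0,"low",cv2.resize(a[130:250,200:330],(607,560)))
E
```

```text
[0.54439872 0.11909043 0.08407268] [ 1.20196226  0.42364757 -1.08434506] 0.028122639769070448 [263.25578583 196.62995319]
```

View pics/low.png

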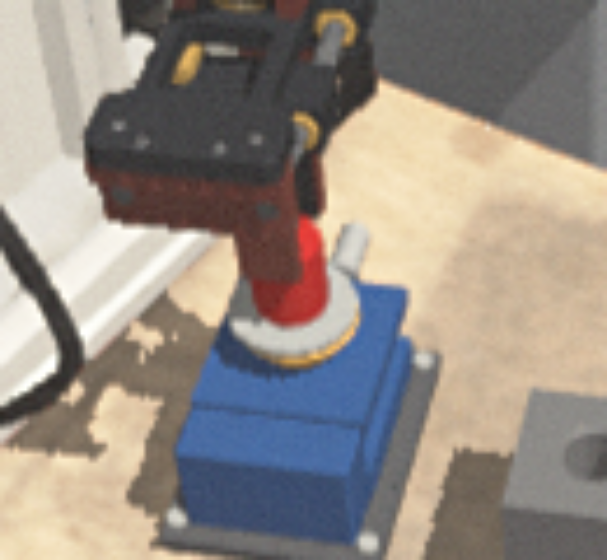

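The flange at about (263,198) is now on or just above the rim, with a little brass showing below it. I'll lower in 1 mm steps until the force rises.

>>> {"name": "step_arm", "arguments": {"commands": [[0,0,1,0,0],[0,0,1,0,0],[0,0,0,0,0]]}}

```text
time: 12.22
position: [0.5444, 0.1191, 0.082]
orientation: [0.706, 0.047, -0.047, -0.706]
contact_force: [0.4, 0.6, -1.5]
gripper_width: 0.0277
```

>>> {"name": "step_arm", "arguments": {"commands": [[0,0,1,0,0],[0,0,1,0,0],[0,0,0,0,0]]}}

```text
time: 12.47
position: [0.5446, 0.1191, 0.0816]
orientation: [0.706, 0.047, -0.047, -0.705]
contact_force: [-4.8, -0.4, 13.6]
gripper_width: 0.0282
```

Contact at TCP z≈0.0817, which puts the flange at rim height. I'll relieve the load, open and back straight up.

>>> {"name": "step_arm", "arguments": {"commands": [[0,0,-1.5,0,0],[70,0,0,0,0],[70,0,0,0,0],[70,0,0,0,0],[70,0,0,0,0],[70,0,0,0,0],[70,0,0,0,0]]}}

```text
time: 13.05
position: [0.5444, 0.1191, 0.0815]
orientation: [0.706, 0.047, -0.047, -0.706]
contact_force: [-0.8, 0.6, 0.3]
gripper_width: 0.0609
```

>>> {"name": "step_arm", "arguments": {"commands": [[70,0,-5,0,0],[70,0,-10,0,0],[70,0,-20,0,0],[70,0,-25,0,0],[70,0,-25,0,0],[70,0,-20,0,0],[70,0,-10,0,0],[70,0,0,0,0]]}}

```text
time: 13.72
position: [0.5465, 0.1193, 0.1999]
orientation: [-0.706, -0.049, 0.045, 0.706]
contact_force: [0.3, 0.5, -0.2]
gripper_width: 0.0611
```

```bash
python3 - <<'E'
from h import *
a=vision.read_camera("side");h=cv2.cvtColor(a,cv2.COLOR_RGB2HSV).astype(int)
m=((h[...,0]<8)|(h[...,0]>172))&(h[...,1]>170)&(h[...,2]>70); m[:165]=0;m[220:]=0;m[:,:240]=0;m[:,290:]=0
k,l,st,ce=cv2.connectedComponentsWithStats(m.astype(np.uint8));i=1+np.argmax(st[1:,4])
print(ce[i],st[i],"expected knob",proj("side",[.5442,.119,.096]),proj("side",[.546,.119,.096]))
save(0,"end",cv2.resize(a[130:270,210:430],(786,500)))
E
```

```text
[262.04680851 187.17021277] [253 177  17  23 235] expected knob [261.92541116 187.44251188] [261.55314792 188.11271279]
```

View pics/end.png

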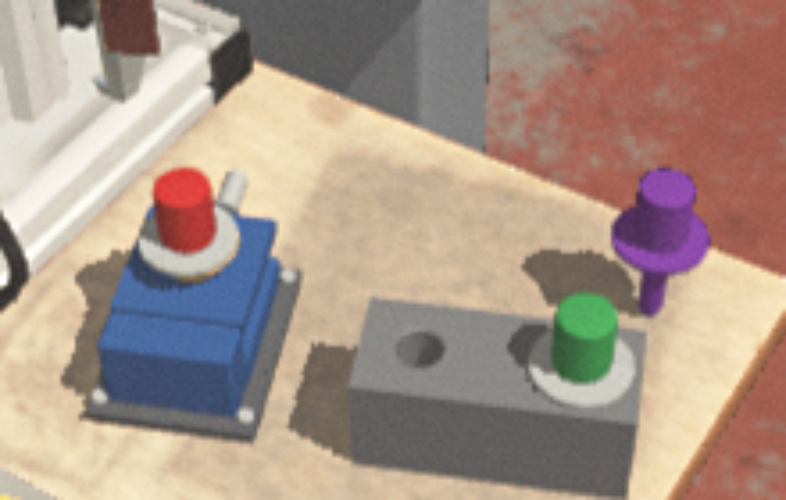

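The red pin stands upright with its flange flat on the funnel. The knob is at (262.0,187.2) against a predicted (261.9,187.4). The gripper is clear, and the green and purple pins are untouched. Handing in.

```bash
python3 -c "
from cell import order
print(order.job_done())"
```

```text
the job is handed in; nothing more can be done
None
```

The red-knobbed pin is down through the brass funnel with its flange on the rim. I released it, backed the arm straight up about 120 mm and handed the job in, at about 13.8 s of the 35 s allowed.

- **First grasp failed:** I lifted before the fingers had finished closing, so the pin stayed in its rest. I re-measured, regripped at an opening of about 28 mm and it lifted.
- **Seating:** the pin went down with no sign of contact until the flange met the rim. The largest force I saw was about 14 N. The height at contact puts the flange at rim level to within about 1 mm.
- **Last picture, side camera only:** the knob is within 0.3 pixel of where it should be when home. The pin is upright with the flange flat. The green pin still hangs in its bore and the purple look-alike was not touched.
- **Checks that disagreed:** the two cameras differed by about 3 mm on the funnel's position. While the pin was held, the pictures suggested it had slipped about 3 mm in the grip, but the contact height showed almost no slip. Neither affected the fit.

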